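# Load the grinding jar through the spring gate

### The job

Tip the four white balls from the steel scoop into the white funnel while its slide is still shut, and stand the scoop back upright on the worktop, clear of the slide. Then pull the black handle of the spring-return slide out until its yellow pointer is level with the red mark, so that all the balls drop into the jar, and keep hold of it there: the job finishes with the gripper still holding the slide at the mark. Leave the bottle, the freezer box and the timer where they are.

Things in the scene. Friction and masses are not known exactly. Their poses are not given: they have to be found in the camera images.
- scoop_grip (a point): Centre of the blue grip block of the loose steel scoop, 106 mm above the scoop's underside. The block is 30 mm (x) by 18 mm (y) by 46 mm tall (82 to 128 mm above the underside), on the 4 mm crossbar of an arch over the pan, as wide as the pan. Axes are the scoop's: x points to the open pouring lip, z up.
- scoop_lip (a point): Middle of the scoop's pouring lip: 56 mm ahead (x) of the grip block's centre and 88 mm below it. Same axes as the scoop.
- scoop: The scoop (0.16 kg), origin under the middle of the pan. Pan 110 mm long, 64 mm wide, walls 36 mm high on three sides; the floor is flat from the rear to under the grip, then ramps up at 15 degrees to the open lip: the balls stay in the rear while it is level and roll out over the lip when it is tipped lip-down by 35 to 50 degrees.
- stand: The loading stand, fixed to the worktop. Grey base 130x96x8 mm; over its middle a clear jar, the slide between two side plates, a white funnel. Origin on the worktop under the funnel's axis; the slide pulls out along the stand's -x. A gauge rail with a red mark runs beside the slide at y = +44 mm, top 69 mm above the worktop, ending in a leg at x = -185 mm.
- funnel_mouth (a point): Centre of the round mouth of the white funnel, at its rim 133 mm above the worktop. Inside diameter 122 mm at the rim; the top 18 mm are straight, then a cone narrows over 30 mm to a neck of 41 mm bore, 18 mm high.
- neck (a point): Lower end of the funnel's neck, on the funnel's axis, 67 mm above the worktop, 1 mm above the top of the slide. The shut slide closes it; balls then wait on the slide.
- jar_floor (a point): Centre of the inner floor of the clear jar under the slide, 11 mm above the worktop: bore 44 mm, inside depth 47 mm. Same axes as the stand.
- slide (a joint): Pull-out of the slide, m: 0 shut (its spring holds it there at the start); 0.044 with the yellow pointer level with the red mark, the slide's 44 mm window right under the neck; end stop 0.075, neck blocked again. The spring pulls back with 4 N when shut, 12 N at the mark, whenever it is let go.
- handle (a point): Centre of the upper part of the slide's black upright handle post, 112 mm above the worktop; the post is 20x20 mm, clear from 73 to 133 mm above the worktop. It moves with the slide: when shut it is 115 mm from the funnel's axis along the stand's -x, at the mark 159 mm. Axes as the stand's. A yellow pointer below it points to the gauge rail.
- mark (a point): Middle of the red mark (10 mm long) on top of the gauge rail: 159 mm from the funnel's axis along the stand's -x, 44 mm to its +y.
- ball0_center (a point): Centre of one of the four white ceramic grinding balls, 15 mm in diameter, 11 g, that start in the scoop.
- ball1_center (a point): Centre of one of the four white ceramic grinding balls, 15 mm in diameter, 11 g, that start in the scoop.
- ball2_center (a point): Centre of one of the four white ceramic grinding balls, 15 mm in diameter, 11 g, that start in the scoop.
- ball3_center (a point): Centre of one of the four white ceramic grinding balls, 15 mm in diameter, 11 g, that start in the scoop.
- bottle_small: Bystander, a small clear plastic bottle with a blue cap, 42 mm across, 82 mm tall; origin at the centre of its underside.
- cryo_box: Bystander, a blue freezer box with a clear lid, 77x77x48 mm; origin at the centre of its underside.
- timer: Bystander, a white kitchen-style lab timer lying flat, 64x64x19 mm; origin at the centre of its underside.
- drying_rack: A tall white wire drying rack on its tray, fixed furniture to be kept clear of by the whole arm: a block 505 mm (x) by 280 mm (y) by 700 mm tall, origin under its centre; treat it as solid.

How it is judged:
On the way:
1. all four balls lie in the funnel on the shut slide (horizontal distance between each of ball0_center, ball1_center, ball2_center, ball3_center and neck below 0.05 m and z of ball0_center in the frame of neck between 0 and 0.055 m and z of ball1_center in the frame of neck between 0 and 0.055 m and z of ball2_center in the frame of neck between 0 and 0.055 m and z of ball3_center in the frame of neck between 0 and 0.055 m and value of joint slide below 0.005 m), for 0.2 s.
At the end, for the whole second after the job is handed in: All four balls lie in the jar; the gripper's fingers bear on the slide (over 4 N) and hold it still at the mark, pulled out 44 mm within 5 mm; the scoop stands upright (within 0.1 rad) and at rest on the worktop, released and not touching the slide (horizontal distance between each of ball0_center, ball1_center, ball2_center, ball3_center and jar_floor below 0.018 m and z of ball0_center in the frame of jar_floor between 0 and 0.044 m and z of ball1_center in the frame of jar_floor between 0 and 0.044 m and z of ball2_center in the frame of jar_floor between 0 and 0.044 m and z of ball3_center in the frame of jar_floor between 0 and 0.044 m and value of joint slide between 0.039 and 0.049 m and velocity of joint slide between -0.01 and 0.01 m/s and contact force between the fingers and slide above 4 N and contact force between scoop and slide below 0.2 N and contact force between scoop and the arm below 0.2 N and contact force between scoop and the fingers below 0.2 N and angle between scoop_grip's own z axis and vertical below 0.1 rad and height (world z) of scoop_grip between 0.098 and 0.114 m and linear speed of scoop below 0.02 m/s); the arm keeps its last pose, push and grip.
It fails at once if the bottle_small is pushed more than 30 mm (distance of bottle_small from where it was at the start of the episode above 0.03 m).
It fails at once if the cryo_box is pushed more than 30 mm (distance of cryo_box from where it was at the start of the episode above 0.03 m).
It fails at once if the timer is pushed more than 30 mm (distance of timer from where it was at the start of the episode above 0.03 m).
It also fails if it takes over 64 s, if anything falls off the work surface, if the arm or the gripper's body presses on something with over 40 N, if the wrist force passes 120 N, or if a joint passes its speed limit or range.

### The arm

A 6-joint arm with a two-finger parallel gripper is mounted at the origin on a cart in front of the work surface, level with it; the furniture and walls round the work are solid. World frame = base frame: x ahead of the robot, y to its left, z up, the work surface at z = 0. Lengths are in m, angles in rad, forces in N, time in s.
With the tool pointing down it reaches from about 0.35 to 0.775 m from the base axis. Payload 7.3 kg.
Tool frame: the origin (TCP) lies at the very end of the fingers, on their centre line; the grasp point (between the pads) lies 19 mm behind it; z points along the fingers, y is the line along which they close (so a half turn about z gives the same grasp; the last joint's range is limited). The gripper opens to 92 mm and grips with 3 to 60 N. Pads are 19 mm wide; open, the fingers measure 130 mm over their backs; the gripper's body (75 mm by 190 mm) begins 47 mm behind the grasp point.
Start: joints at [0.99, 0.342, 1.524, -0, 1.275, -0.146], TCP at [0.221, 0.476, 0.2] pointing down, gripper open.
Joint ranges: [-2.53, 2.53], [-0.77, 2.02], [0.04, 2.7], [-1, 4.14], [0.28, 2.66], [-3.11, 3.11]. Speed limits (rad/s): [2.57, 2.57, 3.14, 3.14, 3.14, 3.14].

### API

Orientations are given as [roll, pitch, yaw] about the fixed x, y, z axes, in that order (R = Rz(yaw) Ry(pitch) Rx(roll)).
In Python, from cell import robot, read_camera, get_calibration gives the robot as it stands. The module is installed in compiled form; this text tells all that it offers.
- The arm moves only by the tool send_rows, never from a script. Its argument "plan" is a list of rows, each a list of 2 entries, a list of its own where there are three numbers: the shift along the tool's x, y, z as a fraction of full scale, then the turn, a rotation vector about the tool's x, y, z as a fraction of full scale. A call has exactly 10 rows; each row shifts and turns the commanded pose from where the row before left it, along the tool's axes as they then stand; what a row does not reach is not made up. Full scale, the value 1, is 0.025 m for a shift and 90 degrees for a turn. A row lasts 1/8 s, in which the tool goes at most 62.5 mm and 10.7 degrees, less where a joint would pass 70% of its speed; a pose out of reach is approached as far as the arm can. A call with a number of a shift or a turn outside -1 to 1 is refused whole. A call with a gripper value outside its range is refused whole. "gripper" is the opening, from -1 (shut) to 1 (fully open), so that 0 is half open, set as the call begins (left out, the last holds). The fingers move at their own pace and stop on an object; "force" is the grip in N (left out, the last holds). Time passes only in rows, so rows that do not move let the fingers close, or fill a call up. It gives the time, the measured TCP pose, the force, the opening and the grip force at its end, in the units of the state.
- robot.observe(): the state, without advancing time (a new reading comes with each control period).
- read_camera(name): name is "scene" or "top" or "wrist"; returns (picture, depth): 480x640x3 uint8, blue, green, red; 480x640 float32, m along the optical axis (not along the pixel's ray), 0 where there is no reading.
- get_calibration(name): a dict with "intrinsics" (3x3 intrinsics, pixels), "rvec" (rotation vector, rad) and "tvec" (3), from world to camera coordinates, as OpenCV has them. Camera axes: x right, y down, z forward; pixel columns grow to the right and rows downward; lengths in m; the calibration is good to about 2 mm. A picture is of the moment at which its call begins: read the wrist's pose just before it. get_calibration takes no time and is no camera call; for the wrist camera it gives the pose at the moment of the call.
- robot.hand_in(): hands the job in; it is judged then, once.
The state is a dict: "time": time; "qpos": joint angles; "qvel": joint speeds; "joint_efforts": joint torques, N m; "tool_pos": TCP position; "tool_rot": TCP orientation; "contact_force": force on the tool from outside, world axes, zero at the start; "torque": the same for the moment, N m; "opening": finger opening in m; "grip_force": force on a finger pad.
Only numpy, scipy, OpenCV 4.12 (cv2) and the standard library are available. Lean on these libraries where they do the work, as an engineer would, in place of code of your own. Each camera call takes 0.05 s, during which the arm holds its last target. There are 200 camera calls.

## Working session

There is one attempt and no reset: what is moved stays moved. The work goes in short steps, Python scripts to look and compute and a tool call to move; the robot and the scene stay as the last step left them, time stands still between calls to the robot, and variables do not carry over. Pictures are saved under pics/ and viewed, at most 10 in all, crops included, and the job is handed in when it is done.

Besides the shell and the picture viewer there is one more tool, called as name(argument=value, ...), one argument or row to a line, values as JSON. send_rows: Moves the arm, as the interface text tells. Shift numbers are shares of 0.025 m and turn numbers shares of 90 degrees, none past 1 either way. Its arguments: {"type":"object","properties":{"plan":{"type":"array"},"gripper":{"type":"number"},"force":{"type":"number"}},"required":["plan"]}

```bash
mkdir -p pics; cat > h.py <<'E'
import numpy as np, cv2
from cell import robot, read_camera, get_calibration
def cal(n):
    c=get_calibration(n);K=np.array(c["intrinsics"]);R=cv2.Rodrigues(np.array(c["rvec"],float))[0];t=np.array(c["tvec"],float).ravel();return K,R,t
def cloud(n,d,c=None):
    K,R,t=c or cal(n);v,u=np.indices(d.shape);p=np.stack([(u-K[0,2])*d/K[0,0],(v-K[1,2])*d/K[1,1],d],-1)
    P=(p-t)@R;P[d<=0]=np.nan;return P
E
python3 - <<'E'
from h import *
for n in("scene","top"):
    im,d=read_camera(n);cv2.imwrite(f"pics/{n}0.png",im);np.save(f"{n}0.npy",d)
    K,R,t=cal(n);print(n,-R.T@t,K[0,0],R[2])
print(robot.observe())
E
```

```text
scene [-0.10806385 -0.75762436  0.95650561] 555.9721925545443 [ 0.48673015  0.64588556 -0.5881544 ]
top [0.46966788 0.14051301 1.08778901] 507.7854732085038 [ 1.07950936e-01  6.79515873e-04 -9.94155991e-01]
{'time': 0.1, 'qpos': array([ 9.90000963e-01,  3.42631159e-01,  1.52491040e+00,  1.04522929e-05,
        1.27536493e+00, -1.46003885e-01]), 'qvel': array([-0.00088018, -0.00160718, -0.00402909, -0.0009339 ,  0.00218354,
       -0.00182001]), 'joint_efforts': array([ 1.81706477e-03, -4.32004166e+01, -2.44694942e+01,  7.18339719e-02,
        5.25452360e-02, -3.39233009e-05]), 'tool_pos': array([0.22090789, 0.47584018, 0.1991297 ]), 'tool_rot': array([-3.14029425e+00, -2.01033528e-04,  2.70679799e+00]), 'contact_force': array([ 0.35828592, -0.01612942,  0.18483907]), 'torque': array([-0.00586073,  0.01580842,  0.02447188]), 'grip_force': 0.0, 'opening': 0.09182911739329531}
```

View pics/scene0.png

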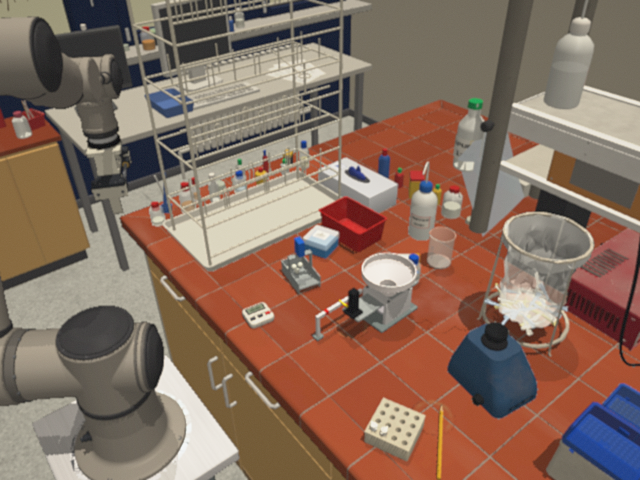

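View pics/top0.png

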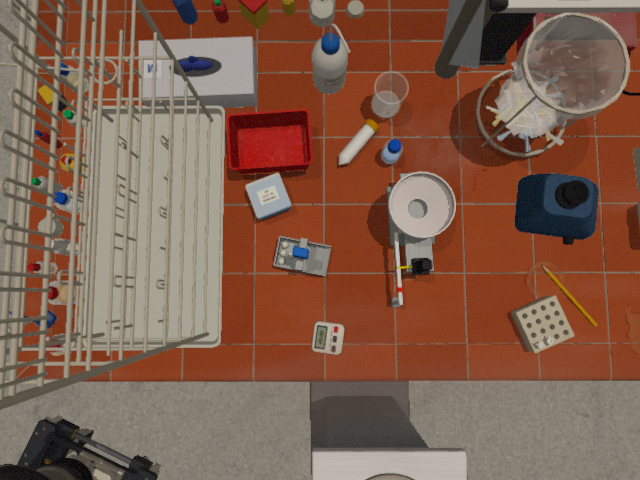

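Top view: the scoop's blue grip is at (301,252) with its lip to the right, the funnel at (421,205), the black handle at (422,266) and the red mark at (398,290). The timer is at (328,338), the box at (268,196) and the bottle at (391,152).

```bash
cat > m.py <<'E'
from h import *
im=cv2.imread("pics/top0.png");d=np.load("top0.npy");P=cloud("top",d);H=cv2.cvtColor(im,cv2.COLOR_BGR2HSV);Z=P[...,2]
def roi(u0,v0,u1,v1):
    m=np.zeros(d.shape,bool);m[v0:v1,u0:u1]=1;return m
def rep(n,m):
    q=P[m];r=cv2.minAreaRect(np.float32(q[:,:2])*1000);print(n,m.sum(),"mean",q.mean(0).round(4),"box",np.round(r,1) if 0 else r)
blue=(H[...,0]>95)&(H[...,0]<125)&(H[...,1]>120)
rep("grip",roi(285,238,320,265)&blue&(abs(Z-.128)<.008))
rep("scoop walls",roi(265,225,340,285)&(Z>.028)&(Z<.05))
rep("scoop all",roi(265,225,340,285)&(Z>.012))
m=roi(380,165,465,245)&(abs(Z-.133)<.004);q=np.float32(P[m][:,:2]);c,r=cv2.minEnclosingCircle(q);print("funnel",c,r,m.sum())
rep("handle",roi(405,250,440,280)&(Z>.125)&(Z<.14))
red=((H[...,0]<6)|(H[...,0]>174))&(H[...,1]>150)
rep("mark",roi(390,270,406,300)&red&(abs(Z-.069)<.012))
yel=(H[...,0]>20)&(H[...,0]<35)&(H[...,1]>150)
rep("pointer",roi(395,255,415,280)&yel&(Z>.04))
rep("rail",roi(388,230,405,310)&(abs(Z-.069)<.005))
white=(H[...,1]<60)&(H[...,2]>170)
rep("timer",roi(305,315,350,360)&(Z>.012)&(Z<.03))
rep("box",roi(240,165,300,225)&(Z>.035)&(Z<.06))
rep("bottle",roi(375,130,410,170)&(Z>.05))
E
python3 m.py
python3 -c "
import cv2;im=cv2.imread('pics/top0.png')[140:320,240:480];cv2.imwrite('pics/c0.png',cv2.resize(im,None,fx=3.3,fy=3.3,interpolation=2))"
```

```text
grip 139 mean [0.5515 0.1778 0.1269] box ((551.7130126953125, 177.8009490966797), (29.640071868896484, 17.261207580566406), 78.08822631835938)
scoop walls 196 mean [0.5549 0.1899 0.0347] box ((551.9764404296875, 177.0845489501953), (110.58392333984375, 64.36474609375), 78.79318237304688)
scoop all 980 mean [0.5512 0.1731 0.0487] box ((551.9562377929688, 176.80018615722656), (111.24835968017578, 64.4150390625), 78.65467834472656)
funnel (0.6414847373962402, -0.05534197390079498) 0.06421303004026413 349
handle 110 mean [ 0.5264 -0.0602  0.1316] box ((526.2094116210938, -61.16434860229492), (19.031131744384766, 20.470603942871094), 3.231731414794922)
mark 20 mean [ 0.4805 -0.0188  0.0678] box ((480.6668395996094, -19.352323532104492), (8.538005828857422, 6.102531909942627), 89.39688873291016)
pointer 29 mean [ 0.5256 -0.0311  0.0725] box ((525.8788452148438, -30.051300048828125), (4.774659633636475, 29.824466705322266), 4.526705741882324)
rail 307 mean [ 0.5252 -0.0172  0.0684] box ((525.9912109375, -20.623321533203125), (148.4302978515625, 15.568275451660156), 2.8928732872009277)
timer 865 mean [0.3815 0.1243 0.0156] box ((381.4400939941406, 124.23568725585938), (63.39555740356445, 63.3795051574707), 82.17001342773438)
box 1468 mean [0.6807 0.2469 0.0469] box ((684.4752197265625, 241.44383239746094), (105.18988800048828, 125.27644348144531), 4.5366597175598145)
bottle 306 mean [ 0.7694 -0.0115  0.0681] box ((770.8741455078125, -12.95327377319336), (41.156410217285156, 35.687164306640625), 68.75780487060547)
```

View pics/c0.png

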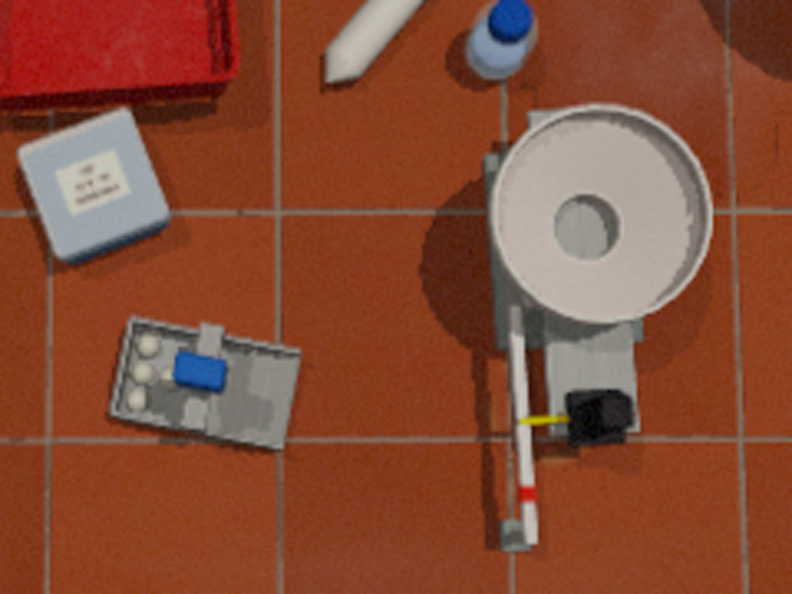

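The crop confirms the layout. The rear-left balls sit in the scoop, the pointer is at crop (545,420) and the mark at (528,494). The measured sizes and offsets match the given ones: pan 110x64, handle 115 mm from the axis, and mark within 1 mm of the predicted spot.

```bash
cat > plan.py <<'E'
import numpy as np, json
from scipy.spatial.transform import Rotation as Ro, Slerp
from cell import robot
def pose(p,yaw,tilt=0): return np.array(p,float),Ro.from_euler('xyz',[180,0,yaw],degrees=True)*Ro.from_euler('y',tilt,degrees=True)
def cur():
    o=robot.observe();return np.array(o["tool_pos"]),Ro.from_euler('xyz',o["tool_rot"])
def rows(wps,start=None,dec=2):
    """wps: list of (pose, nrows)"""
    p,r=start or cur();out=[]
    for (P,Q),n in wps:
        p0,r0=p,r;sl=Slerp([0,1],Ro.concatenate([r0,Q]))
        for k in range(1,n+1):
            tp=p0+(P-p0)*k/n;tr=sl(k/n)
            s=np.round(r.inv().apply(tp-p)/.025,dec);w=np.round((r.inv()*tr).as_rotvec()/(np.pi/2),dec+1)
            out.append([s.tolist(),w.tolist()]);p=p+r.apply(s*.025);r=r*Ro.from_rotvec(w*np.pi/2)
    for i in range(0,len(out),10):
        print("call",i//10,"max",np.abs([x[0] for x in out[i:i+10]]).max());print(json.dumps(out[i:i+10]))
    print("end",p.round(4),r.as_euler('xyz',degrees=True).round(1))
E
python3 - <<'E'
from plan import *
rows([(pose([.33,.26,.22],117),10),(pose([.5517,.1777,.20],78.6),10)])
E
```

```text
call 0 max 0.97
[[[-0.76, -0.6, -0.08], [-0.0, 0.0, 0.042]], [[-0.8, -0.55, -0.09], [-0.0, 0.0, 0.043]], [[-0.83, -0.49, -0.08], [-0.0, 0.0, 0.042]], [[-0.86, -0.44, -0.08], [-0.0, 0.0, 0.042]], [[-0.89, -0.38, -0.08], [-0.0, 0.0, 0.043]], [[-0.92, -0.31, -0.09], [-0.0, 0.0, 0.042]], [[-0.93, -0.26, -0.08], [-0.001, 0.0, 0.042]], [[-0.95, -0.2, -0.08], [0.0, 0.0, 0.043]], [[-0.95, -0.13, -0.09], [0.0, 0.0, 0.042]], [[-0.97, -0.07, -0.08], [0.0, 0.0, 0.042]]]
call 1 max 0.93
[[[-0.7, 0.64, 0.08], [0.0, 0.0, 0.043]], [[-0.65, 0.69, 0.08], [0.0, 0.0, 0.042]], [[-0.6, 0.72, 0.08], [0.0, 0.0, 0.043]], [[-0.56, 0.77, 0.08], [0.0, 0.0, 0.043]], [[-0.5, 0.8, 0.08], [0.0, 0.0, 0.042]], [[-0.44, 0.84, 0.08], [0.0, 0.0, 0.043]], [[-0.39, 0.86, 0.08], [0.0, 0.0, 0.043]], [[-0.33, 0.89, 0.08], [0.0, 0.0, 0.042]], [[-0.27, 0.9, 0.08], [0.0, 0.0, 0.043]], [[-0.21, 0.93, 0.08], [0.0, -0.0, 0.043]]]
end [0.5518 0.1778 0.2001] [180.   -0.   78.6]
```

```bash
python3 - <<'E'
from plan import *
rows([(pose([.24,.28,.22],155.1),8),(pose([.31,.18,.22],150),6),(pose([.5517,.1777,.19],78.6),16)])
E
```

```text
call 0 max 0.85
[[[-0.5, -0.85, -0.1], [-0.0, -0.0, -0.0]], [[-0.5, -0.85, -0.11], [-0.0, -0.0, -0.0]], [[-0.5, -0.84, -0.1], [-0.0, -0.0, -0.0]], [[-0.5, -0.85, -0.1], [-0.0, -0.0, -0.0]], [[-0.5, -0.85, -0.11], [-0.001, -0.0, -0.0]], [[-0.49, -0.85, -0.1], [0.0, -0.0, -0.0]], [[-0.5, -0.85, -0.11], [0.0, -0.0, -0.0]], [[-0.5, -0.84, -0.1], [0.0, -0.0, -0.0]], [[-0.7, -0.41, -0.0], [0.0, -0.0, 0.009]], [[-0.71, -0.4, -0.0], [0.0, -0.0, 0.01]]]
call 1 max 0.73
[[[-0.72, -0.38, -0.0], [0.0, -0.0, 0.009]], [[-0.72, -0.38, -0.0], [0.0, -0.0, 0.01]], [[-0.73, -0.37, -0.0], [0.0, -0.0, 0.009]], [[-0.73, -0.35, -0.0], [0.0, -0.0, 0.01]], [[-0.53, 0.3, 0.07], [0.0, -0.0, 0.05]], [[-0.5, 0.33, 0.08], [0.0, -0.0, 0.049]], [[-0.47, 0.38, 0.07], [0.0, -0.0, 0.05]], [[-0.44, 0.41, 0.08], [0.0, -0.0, 0.049]], [[-0.41, 0.45, 0.07], [0.0, -0.0, 0.05]], [[-0.38, 0.47, 0.08], [0.0, -0.0, 0.049]]]
call 2 max 0.61
[[[-0.33, 0.5, 0.07], [-0.0, -0.0, 0.05]], [[-0.3, 0.53, 0.08], [-0.0, -0.0, 0.049]], [[-0.25, 0.55, 0.07], [-0.0, -0.0, 0.05]], [[-0.21, 0.56, 0.08], [-0.0, -0.0, 0.05]], [[-0.17, 0.59, 0.07], [-0.0, -0.0, 0.049]], [[-0.12, 0.59, 0.08], [-0.0, -0.0, 0.05]], [[-0.07, 0.6, 0.07], [-0.0, -0.0, 0.049]], [[-0.03, 0.6, 0.08], [-0.0, -0.0, 0.05]], [[0.02, 0.61, 0.07], [-0.0, -0.0, 0.049]], [[0.07, 0.6, 0.08], [-0.0, -0.0, 0.05]]]
end [0.5518 0.1778 0.1899] [-180.    -0.    78.6]
```

send_rows(
  plan=[
    [[-0.5,-0.85,-0.1],[0,0,0]],
    [[-0.5,-0.85,-0.1],[0,0,0]],
    [[-0.5,-0.85,-0.1],[0,0,0]],
    [[-0.5,-0.85,-0.1],[0,0,0]],
    [[-0.5,-0.85,-0.1],[0,0,0]],
    [[-0.5,-0.85,-0.1],[0,0,0]],
    [[-0.5,-0.85,-0.1],[0,0,0]],
    [[-0.5,-0.85,-0.1],[0,0,0]],
    [[-0.7,-0.4,0],[0,0,0.01]],
    [[-0.7,-0.4,0],[0,0,0.01]],
  ],
  gripper=1,
  force=50,
)

```text
time: 1.35
tool_pos: [0.2633, 0.2461, 0.2196]
tool_rot: [-3.142, -0.0, 2.675]
contact_force: [0.9, -1.1, -0.2]
opening: 0.0915
grip_force: 0.0
```

send_rows(
  plan=[
    [[-0.72,-0.38,0],[0,0,0.01]],
    [[-0.72,-0.38,0],[0,0,0.01]],
    [[-0.73,-0.36,0],[0,0,0.01]],
    [[-0.73,-0.35,0],[0,0,0.01]],
    [[-0.53,0.3,0.07],[0,0,0.05]],
    [[-0.5,0.33,0.08],[0,0,0.05]],
    [[-0.47,0.38,0.07],[0,0,0.05]],
    [[-0.44,0.41,0.08],[0,0,0.05]],
    [[-0.41,0.45,0.07],[0,0,0.05]],
    [[-0.38,0.47,0.08],[0,0,0.05]],
  ],
)

```text
time: 2.6
tool_pos: [0.4009, 0.1787, 0.2081]
tool_rot: [-3.141, -0.0, 2.139]
contact_force: [-0.4, -0.6, 0.1]
opening: 0.0916
grip_force: 0.0
```

send_rows(
  plan=[
    [[-0.33,0.5,0.07],[0,0,0.05]],
    [[-0.3,0.53,0.08],[0,0,0.05]],
    [[-0.25,0.55,0.07],[0,0,0.05]],
    [[-0.21,0.56,0.08],[0,0,0.05]],
    [[-0.17,0.59,0.07],[0,0,0.05]],
    [[-0.12,0.59,0.08],[0,0,0.05]],
    [[-0.07,0.6,0.07],[0,0,0.05]],
    [[-0.03,0.6,0.08],[0,0,0.05]],
    [[0.02,0.6,0.07],[0,0,0.05]],
    [[0.07,0.6,0.08],[0,0,0.05]],
  ],
)

```text
time: 3.85
tool_pos: [0.5517, 0.1755, 0.1891]
tool_rot: [-3.141, 0.0, 1.353]
contact_force: [0.6, 0.2, 0.1]
opening: 0.092
grip_force: 0.0
```

send_rows(
  plan=[
    [[0.09,0,0.5],[0,0,-0.01]],
    [[0,0,0.5],[0,0,0]],
    [[0,0,0.5],[0,0,0]],
    [[0,0,0.5],[0,0,0]],
    [[0,0,0.5],[0,0,0]],
    [[0,0,0.5],[0,0,0]],
    [[0,0,0.5],[0,0,0]],
    [[0,0,0.5],[0,0,0]],
    [[0,0,0],[0,0,0]],
    [[0,0,0],[0,0,0]],
  ],
)

```text
time: 5.1
tool_pos: [0.5523, 0.1778, 0.09]
tool_rot: [3.141, -0.0, 1.372]
contact_force: [0.0, 0.0, -0.2]
opening: 0.0921
grip_force: 0.0
```

send_rows(
  plan=[
    [[0,0,0],[0,0,0]],
    [[0,0,0],[0,0,0]],
    [[0,0,0],[0,0,0]],
    [[0,0,0],[0,0,0]],
    [[0,0,0],[0,0,0]],
    [[0,0,0],[0,0,0]],
    [[0,0,0],[0,0,0]],
    [[0,0,0],[0,0,0]],
    [[0,0,0],[0,0,0]],
    [[0,0,0],[0,0,0]],
  ],
  gripper=-1,
)

```text
time: 6.35
tool_pos: [0.552, 0.1777, 0.0897]
tool_rot: [3.141, -0.0, 1.372]
contact_force: [0.9, 1.0, 0.3]
opening: 0.0177
grip_force: 50.0
```

```bash
python3 - <<'E'
from plan import *
# grasp: grip block centre 16mm behind TCP (TCP z .090, block .106)
p0,r0=cur();print(p0,r0.as_euler('xyz',degrees=True))
yaw=np.degrees(r0.as_euler('xyz')[2]);e=-np.array([np.cos(np.radians(yaw)),np.sin(np.radians(yaw)),0])
off=.106-p0[2]
F=np.array([.6415,-.0553,0])
def at(th,z,back=.020):
    lip=F-back*e;lip=lip+[0,0,z];t=np.radians(th)
    x=np.cos(t)*e-np.sin(t)*np.array([0,0,1]);zz=np.sin(t)*e+np.cos(t)*np.array([0,0,1])
    return pose(lip-.056*x+(.088-off)*zz,yaw,th)
up=p0+[0,0,.16]
rows([(pose(up,yaw),10),(at(0,.17,.022),12),(at(0,.17,.022),2),(at(15,.165,.022),4),(at(30,.16,.022),8),(at(45,.155,.022),6)],start=(p0,r0))
E
```

```text
[0.55202852 0.17774034 0.08973637] [ 1.79992796e+02 -5.16305855e-03  7.85849996e+01]
call 0 max 0.64
[[[0.0, 0.0, -0.64], [0.0, -0.0, -0.0]], [[0.0, 0.0, -0.64], [0.0, -0.0, -0.0]], [[0.0, 0.0, -0.64], [0.0, -0.0, -0.0]], [[0.0, 0.0, -0.64], [0.0, -0.0, -0.0]], [[0.0, 0.0, -0.64], [0.0, -0.0, -0.0]], [[0.0, 0.0, -0.64], [0.0, -0.0, -0.0]], [[0.0, 0.0, -0.64], [0.0, -0.0, -0.0]], [[0.0, 0.0, -0.64], [0.0, -0.0, -0.0]], [[0.0, 0.0, -0.64], [0.0, -0.0, -0.0]], [[0.0, 0.0, -0.64], [0.0, -0.0, -0.0]]]
call 1 max 0.45
[[[-0.44, 0.45, 0.03], [0.0, -0.0, -0.0]], [[-0.44, 0.44, 0.02], [0.0, -0.0, -0.0]], [[-0.45, 0.45, 0.03], [0.0, -0.0, -0.0]], [[-0.44, 0.44, 0.03], [0.0, -0.0, -0.0]], [[-0.44, 0.45, 0.02], [0.0, -0.0, -0.0]], [[-0.44, 0.45, 0.03], [0.0, -0.0, -0.0]], [[-0.45, 0.44, 0.03], [0.0, -0.0, -0.0]], [[-0.44, 0.45, 0.02], [0.0, -0.0, -0.0]], [[-0.44, 0.45, 0.03], [0.0, -0.0, -0.0]], [[-0.44, 0.44, 0.03], [0.0, -0.0, -0.0]]]
call 2 max 0.45
[[[-0.45, 0.45, 0.02], [0.0, -0.0, -0.0]], [[-0.44, 0.44, 0.03], [0.0, -0.0, -0.0]], [[0.0, 0.0, 0.0], [0.0, -0.0, -0.0]], [[0.0, 0.0, 0.0], [0.0, -0.0, -0.0]], [[-0.2, 0.0, -0.07], [0.0, 0.042, 0.0]], [[-0.2, 0.0, -0.08], [0.0, 0.041, 0.0]], [[-0.2, 0.0, -0.1], [0.0, 0.042, 0.0]], [[-0.18, 0.0, -0.11], [0.0, 0.042, 0.0]], [[-0.11, 0.0, -0.04], [0.0, 0.021, 0.0]], [[-0.11, 0.0, -0.04], [0.0, 0.021, 0.0]]]
call 3 max 0.16
[[[-0.1, 0.0, -0.04], [0.0, 0.02, 0.0]], [[-0.11, 0.0, -0.05], [0.0, 0.021, 0.0]], [[-0.1, 0.0, -0.05], [0.0, 0.021, 0.0]], [[-0.11, 0.0, -0.05], [0.0, 0.021, 0.0]], [[-0.1, 0.0, -0.06], [0.0, 0.02, 0.0]], [[-0.09, 0.0, -0.06], [0.0, 0.021, 0.0]], [[-0.15, 0.0, -0.05], [0.0, 0.028, 0.0]], [[-0.16, 0.0, -0.06], [0.0, 0.028, 0.0]], [[-0.14, 0.0, -0.06], [0.0, 0.027, 0.0]], [[-0.15, 0.0, -0.07], [0.0, 0.028, 0.0]]]
call 4 max 0.14
[[[-0.14, 0.0, -0.08], [0.0, 0.028, 0.0]], [[-0.14, 0.0, -0.08], [0.0, 0.028, 0.0]]]
end [ 0.6436 -0.0446  0.2453] [180.  -45.   78.6]
```

send_rows(
  plan=[
    [[0,0,-0.3],[0,0,0]],
    [[0,0,-0.6],[0,0,0]],
    [[0,0,-0.7],[0,0,0]],
    [[0,0,-0.8],[0,0,0]],
    [[0,0,-0.8],[0,0,0]],
    [[0,0,-0.8],[0,0,0]],
    [[0,0,-0.8],[0,0,0]],
    [[0,0,-0.7],[0,0,0]],
    [[0,0,-0.6],[0,0,0]],
    [[0,0,-0.3],[0,0,0]],
  ],
)

```text
time: 7.6
tool_pos: [0.5522, 0.1778, 0.2512]
tool_rot: [3.14, -0.001, 1.372]
contact_force: [0.1, -0.0, -2.0]
opening: 0.0173
grip_force: 50.0
```

send_rows(
  plan=[
    [[-0.25,0.25,0.02],[0,0,0]],
    [[-0.5,0.5,0.03],[0,0,0]],
    [[-0.5,0.5,0.03],[0,0,0]],
    [[-0.5,0.5,0.03],[0,0,0]],
    [[-0.5,0.5,0.03],[0,0,0]],
    [[-0.5,0.5,0.03],[0,0,0]],
    [[-0.5,0.5,0.03],[0,0,0]],
    [[-0.5,0.5,0.03],[0,0,0]],
    [[-0.5,0.5,0.03],[0,0,0]],
    [[-0.5,0.5,0.03],[0,0,0]],
  ],
)

```text
time: 8.85
tool_pos: [0.6455, 0.0369, 0.2424]
tool_rot: [3.142, -0.0, 1.372]
contact_force: [-0.7, 0.2, -1.5]
opening: 0.0175
grip_force: 50.0
```

send_rows(
  plan=[
    [[-0.35,0.35,0],[0,0,0]],
    [[-0.23,0.25,0],[0,0,0]],
    [[0,0,0],[0,0,0]],
    [[0,0,0],[0,0,0]],
    [[0,0,0],[0,0,0]],
    [[0,0,0],[0,0,0]],
    [[0,0,0],[0,0,0]],
    [[0,0,0],[0,0,0]],
    [[0,0,0],[0,0,0]],
    [[0,0,0],[0,0,0]],
  ],
)

```text
time: 10.1
tool_pos: [0.6567, 0.0207, 0.2425]
tool_rot: [3.142, -0.0, 1.372]
contact_force: [0.3, -0.5, -2.3]
opening: 0.0175
grip_force: 50.0
```

```bash
python3 - <<'E'
from h import *
from plan import *
im,d=read_camera("top");cv2.imwrite("pics/t1.png",cv2.resize(im[120:300,300:540],None,fx=3.3,fy=3.3))
p,r=cur();print(p,r.as_euler('xyz',degrees=True),robot.observe()["qpos"])
yaw=78.6;e=-np.array([np.cos(np.radians(yaw)),np.sin(np.radians(yaw)),0])
lip=p+.056*e+[0,0,.0163-.088];print("lip",lip,"rel funnel along e",(lip-[.6415,-.0553,0])@e, "side",(lip-[.6415,-.0553,0])@np.array([e[1],-e[0],0]))
E
```

```text
[0.65673552 0.0206612  0.24245502] [ 1.79997525e+02 -4.94942187e-03  7.85877347e+01] [-8.51317625e-02  5.74183975e-01  1.03328785e+00  8.09611504e-05
  1.53406808e+00  1.14046873e-01]
lip [ 0.64566671 -0.03423399  0.17075502] rel funnel along e -0.02147398711259766 side 7.934919408655365e-05
```

View pics/t1.png

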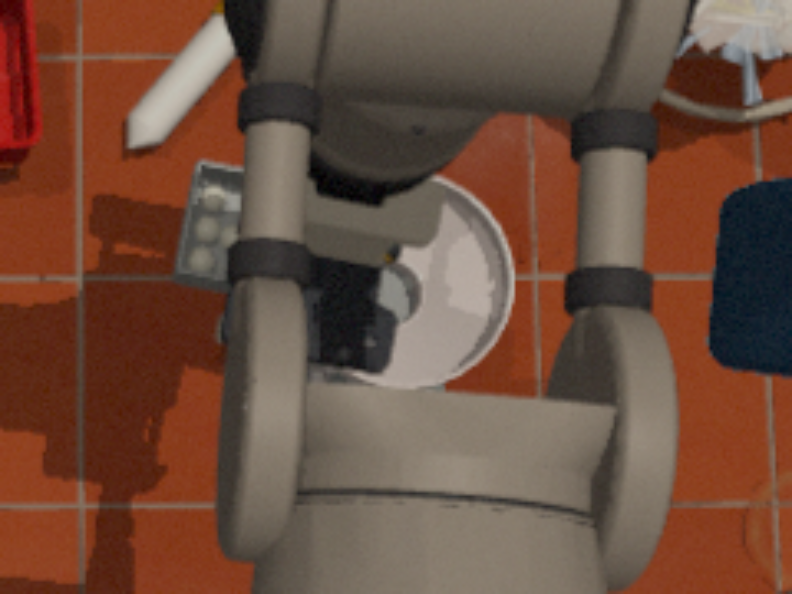

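The scoop is over the funnel's left half, with the balls still in its rear at crop (205,230). The lip is at the computed spot, so I'll tip it.

send_rows(
  plan=[
    [[-0.2,0,-0.07],[0,0.04,0]],
    [[-0.2,0,-0.08],[0,0.04,0]],
    [[-0.2,0,-0.1],[0,0.04,0]],
    [[-0.18,0,-0.11],[0,0.04,0]],
    [[-0.11,0,-0.04],[0,0.02,0]],
    [[-0.11,0,-0.04],[0,0.02,0]],
    [[-0.1,0,-0.04],[0,0.02,0]],
    [[-0.1,0,-0.05],[0,0.02,0]],
    [[-0.1,0,-0.05],[0,0.02,0]],
    [[-0.1,0,-0.05],[0,0.02,0]],
  ],
)

```text
time: 11.4
tool_pos: [0.6494, -0.0159, 0.2511]
tool_rot: [3.141, -0.442, 1.372]
contact_force: [-0.2, -1.0, -0.3]
opening: 0.0175
grip_force: 50.0
```

send_rows(
  plan=[
    [[-0.1,0,-0.05],[0,0.02,0]],
    [[-0.1,0,-0.05],[0,0.02,0]],
    [[-0.15,0,-0.05],[0,0.03,0]],
    [[-0.15,0,-0.06],[0,0.03,0]],
    [[-0.15,0,-0.06],[0,0.03,0]],
    [[-0.15,0,-0.07],[0,0.03,0]],
    [[-0.15,0,-0.08],[0,0.03,0]],
    [[-0.15,0,-0.08],[0,0.03,0]],
    [[0,0,0],[0,0,0]],
    [[0,0,0],[0,0,0]],
  ],
)

```text
time: 12.65
tool_pos: [0.6436, -0.0449, 0.2462]
tool_rot: [3.141, -0.785, 1.372]
contact_force: [-0.6, -0.4, -1.7]
opening: 0.0174
grip_force: 50.0
```

```bash
python3 - <<'E'
from h import *
from plan import *
im,d=read_camera("scene");a=im[200:360,280:480];im,d=read_camera("wrist")
cv2.imwrite("pics/t2.png",np.hstack([cv2.resize(a,(500,400)),cv2.resize(im,(300,400))]))
o=robot.observe();print(o["tool_pos"],np.degrees(o["tool_rot"]),o["qpos"])
E
```

```text
[ 0.64363831 -0.04448527  0.24649629] [179.92558167 -44.97981757  78.68051854] [-0.56066268  0.63262049  1.19261567  0.72425734  1.63459537 -0.43556503]
```

View pics/t2.png

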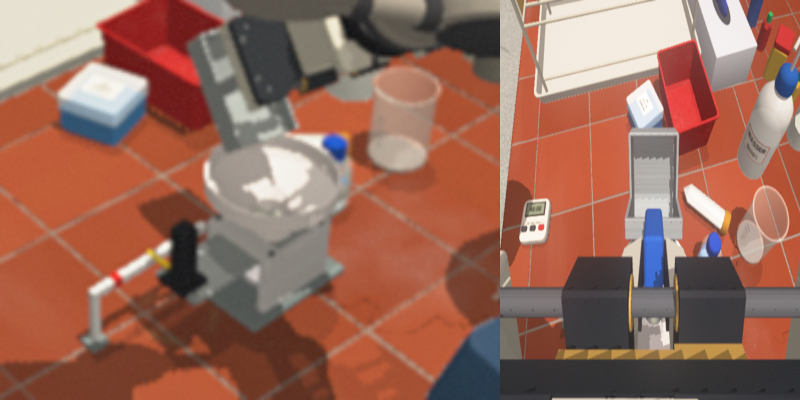

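The wrist view shows the pan empty at (655,185), and no balls are visible on the table. Now I'll bring the scoop back.

```bash
python3 - <<'E'
from plan import *
rows([(pose([.655,.02,.27],78.6),10),(pose([.552,.1778,.20],78.6),10),(pose([.552,.1778,.0905],78.6),10)])
E
```

```text
call 0 max 0.28
[[[0.25, -0.01, 0.12], [0.0, -0.05, 0.0]], [[0.26, -0.0, 0.1], [0.0, -0.05, 0.0]], [[0.27, -0.01, 0.07], [0.0, -0.05, 0.0]], [[0.27, -0.0, 0.06], [0.0, -0.05, 0.0]], [[0.28, -0.01, 0.04], [0.0, -0.05, 0.0]], [[0.28, -0.01, 0.01], [0.0, -0.05, 0.0]], [[0.27, -0.0, -0.01], [0.0, -0.05, 0.0]], [[0.28, -0.01, -0.03], [0.0, -0.05, 0.0]], [[0.27, -0.01, -0.05], [0.001, -0.05, 0.0]], [[0.27, -0.0, -0.07], [-0.0, -0.05, 0.0]]]
call 1 max 0.54
[[[0.54, -0.53, 0.28], [-0.0, 0.0, 0.0]], [[0.54, -0.53, 0.28], [-0.0, 0.0, 0.0]], [[0.53, -0.52, 0.28], [-0.0, 0.0, 0.0]], [[0.54, -0.53, 0.28], [-0.0, 0.0, 0.0]], [[0.54, -0.53, 0.28], [-0.0, 0.0, 0.0]], [[0.54, -0.53, 0.28], [-0.0, 0.0, 0.0]], [[0.54, -0.53, 0.28], [-0.0, 0.0, 0.0]], [[0.53, -0.53, 0.28], [-0.0, 0.0, 0.0]], [[0.54, -0.52, 0.28], [-0.0, 0.0, 0.0]], [[0.54, -0.53, 0.28], [-0.0, 0.0, 0.0]]]
call 2 max 0.44
[[[0.0, -0.0, 0.44], [-0.0, 0.0, 0.0]], [[0.0, -0.0, 0.44], [-0.0, 0.0, 0.0]], [[0.0, -0.0, 0.43], [-0.0, 0.0, 0.0]], [[0.0, -0.0, 0.44], [-0.0, 0.0, 0.0]], [[0.0, -0.0, 0.44], [-0.0, 0.0, 0.0]], [[0.0, -0.0, 0.44], [-0.0, 0.0, 0.0]], [[0.0, -0.0, 0.43], [-0.0, 0.0, 0.0]], [[0.0, -0.0, 0.44], [-0.0, 0.0, 0.0]], [[0.0, -0.0, 0.44], [-0.0, 0.0, 0.0]], [[0.0, -0.0, 0.44], [-0.0, 0.0, 0.0]]]
end [0.552  0.1778 0.0904] [-180.     0.    78.6]
```

send_rows(
  plan=[
    [[0.25,0,0.12],[0,-0.05,0]],
    [[0.26,0,0.1],[0,-0.05,0]],
    [[0.27,0,0.07],[0,-0.05,0]],
    [[0.27,0,0.06],[0,-0.05,0]],
    [[0.28,0,0.04],[0,-0.05,0]],
    [[0.28,0,0.01],[0,-0.05,0]],
    [[0.27,0,-0.01],[0,-0.05,0]],
    [[0.28,0,-0.03],[0,-0.05,0]],
    [[0.27,0,-0.05],[0,-0.05,0]],
    [[0.27,0,-0.07],[0,-0.05,0]],
  ],
)

```text
time: 14.0
tool_pos: [0.6564, 0.0203, 0.2703]
tool_rot: [3.14, 0.002, 1.372]
contact_force: [-0.7, 0.3, -2.4]
opening: 0.0176
grip_force: 50.0
```

send_rows(
  plan=[
    [[0.54,-0.53,0.28],[0,0,0]],
    [[0.54,-0.53,0.28],[0,0,0]],
    [[0.54,-0.53,0.28],[0,0,0]],
    [[0.54,-0.53,0.28],[0,0,0]],
    [[0.54,-0.53,0.28],[0,0,0]],
    [[0.54,-0.53,0.28],[0,0,0]],
    [[0.54,-0.53,0.28],[0,0,0]],
    [[0.54,-0.53,0.28],[0,0,0]],
    [[0.54,-0.53,0.28],[0,0,0]],
    [[0.54,-0.53,0.28],[0,0,0]],
  ],
)

```text
time: 15.25
tool_pos: [0.5525, 0.1788, 0.199]
tool_rot: [-3.142, -0.0, 1.372]
contact_force: [0.1, 0.3, -1.4]
opening: 0.0174
grip_force: 50.0
```

```bash
python3 - <<'E'
from h import *
from plan import *
im,d=read_camera("top");cv2.imwrite("pics/t3.png",cv2.resize(im[150:300,250:490],None,fx=3.3,fy=3.3))
p,r=cur();print(p,r.as_euler('xyz',degrees=True))
E
```

```text
[0.55073172 0.18068337 0.19804573] [-1.79838078e+02 -2.95365833e-02  7.86742716e+01]
```

View pics/t3.png

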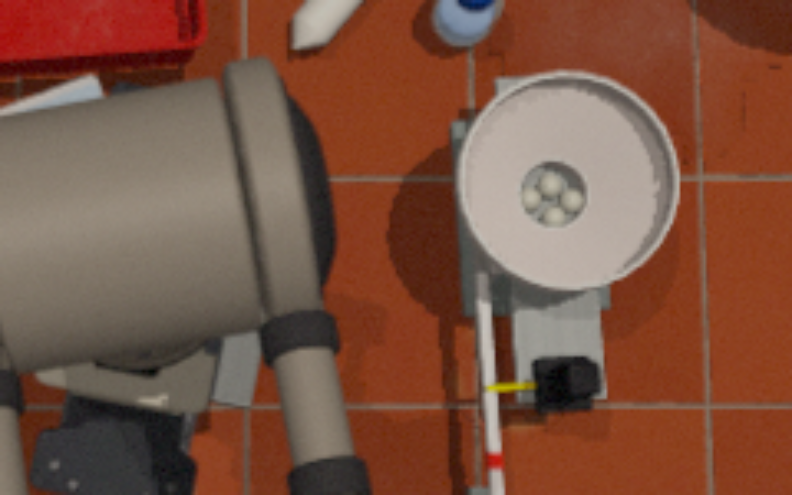

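All four balls sit in the neck at crop (553,195). Set the scoop down.

send_rows(
  plan=[
    [[0,0,0.5],[0,0,0]],
    [[0,0,0.6],[0,0,0]],
    [[0,0,0.7],[0,0,0]],
    [[0,0,0.7],[0,0,0]],
    [[0,0,0.6],[0,0,0]],
    [[0,0,0.5],[0,0,0]],
    [[0,0,0.3],[0,0,0]],
    [[0,0,0.2],[0,0,0]],
    [[0,0,0.15],[0,0,0]],
    [[0,0,0.05],[0,0,0]],
  ],
)

```text
time: 16.55
tool_pos: [0.5533, 0.1778, 0.092]
tool_rot: [3.141, -0.0, 1.372]
contact_force: [0.7, -0.7, -0.8]
opening: 0.0172
grip_force: 50.0
```

send_rows(
  plan=[
    [[0,0,0.02],[0,0,0]],
    [[0,0,0],[0,0,0]],
    [[0,0,0],[0,0,0]],
    [[0,0,0],[0,0,0]],
    [[0,0,0],[0,0,0]],
    [[0,0,0],[0,0,0]],
    [[0,0,0],[0,0,0]],
    [[0,0,0],[0,0,0]],
    [[0,0,0],[0,0,0]],
    [[0,0,0],[0,0,0]],
  ],
)

```text
time: 17.8
tool_pos: [0.5533, 0.1777, 0.0915]
tool_rot: [3.142, -0.0, 1.372]
contact_force: [-0.1, 0.2, -0.9]
opening: 0.0173
grip_force: 50.0
```

Still about 1.5 mm off the table. Lower a little, then release.

send_rows(
  plan=[
    [[0,0,0.03],[0,0,0]],
    [[0,0,0.03],[0,0,0]],
    [[0,0,0],[0,0,0]],
    [[0,0,0],[0,0,0]],
    [[0,0,0],[0,0,0]],
    [[0,0,0],[0,0,0]],
    [[0,0,0],[0,0,0]],
    [[0,0,0],[0,0,0]],
    [[0,0,0],[0,0,0]],
    [[0,0,0],[0,0,0]],
  ],
)

```text
time: 19.05
tool_pos: [0.5533, 0.1778, 0.09]
tool_rot: [3.142, -0.0, 1.372]
contact_force: [-0.2, 0.1, -1.4]
opening: 0.0175
grip_force: 50.0
```

send_rows(
  plan=[
    [[0,0,0],[0,0,0]],
    [[0,0,0],[0,0,0]],
    [[0,0,0],[0,0,0]],
    [[0,0,0],[0,0,0]],
    [[0,0,0],[0,0,0]],
    [[0,0,0],[0,0,0]],
    [[0,0,0],[0,0,0]],
    [[0,0,0],[0,0,0]],
    [[0,0,0],[0,0,0]],
    [[0,0,0],[0,0,0]],
  ],
  gripper=0,
)

```text
time: 20.3
tool_pos: [0.5532, 0.1778, 0.0899]
tool_rot: [3.142, -0.0, 1.372]
contact_force: [-1.4, -0.4, 0.4]
opening: 0.0462
grip_force: 0.0
```

```bash
python3 - <<'E'
from plan import *
p,r=cur();y=np.degrees(r.as_euler('xyz')[2])
h=[.5263,-.0607]
rows([(pose(p+[0,0,.12],y),8),(pose([h[0],h[1],.20],92.7),12)])
E
```

```text
call 0 max 0.8
[[[0.0, 0.0, -0.6], [0.0, -0.0, -0.0]], [[0.0, 0.0, -0.6], [0.0, -0.0, -0.0]], [[0.0, 0.0, -0.6], [0.0, -0.0, -0.0]], [[0.0, 0.0, -0.6], [0.0, -0.0, -0.0]], [[0.0, 0.0, -0.6], [0.0, -0.0, -0.0]], [[0.0, 0.0, -0.6], [0.0, -0.0, -0.0]], [[0.0, 0.0, -0.6], [0.0, -0.0, -0.0]], [[0.0, 0.0, -0.6], [0.0, -0.0, -0.0]], [[-0.8, 0.07, 0.03], [0.0, -0.0, -0.013]], [[-0.8, 0.05, 0.04], [0.0, -0.0, -0.013]]]
call 1 max 0.8
[[[-0.79, 0.04, 0.03], [0.0, -0.0, -0.013]], [[-0.8, 0.02, 0.03], [0.0, -0.0, -0.013]], [[-0.8, 0.0, 0.04], [0.0, -0.0, -0.013]], [[-0.8, -0.01, 0.03], [0.0, -0.0, -0.013]], [[-0.8, -0.03, 0.03], [0.0, -0.0, -0.013]], [[-0.8, -0.04, 0.03], [0.0, -0.0, -0.014]], [[-0.8, -0.07, 0.04], [0.0, -0.0, -0.013]], [[-0.8, -0.07, 0.03], [0.0, -0.0, -0.013]], [[-0.79, -0.1, 0.03], [0.0, -0.0, -0.013]], [[-0.79, -0.11, 0.04], [0.0, -0.0, -0.013]]]
end [ 0.5263 -0.0607  0.1999] [180.   -0.   92.7]
```

send_rows(
  plan=[
    [[0,0,-0.6],[0,0,0]],
    [[0,0,-0.6],[0,0,0]],
    [[0,0,-0.6],[0,0,0]],
    [[0,0,-0.6],[0,0,0]],
    [[0,0,-0.6],[0,0,0]],
    [[0,0,-0.6],[0,0,0]],
    [[0,0,-0.6],[0,0,0]],
    [[0,0,-0.6],[0,0,0]],
    [[-0.8,0.07,0.03],[0,0,-0.013]],
    [[-0.8,0.05,0.04],[0,0,-0.013]],
  ],
)

```text
time: 21.55
tool_pos: [0.5487, 0.1376, 0.2089]
tool_rot: [3.141, -0.0, 1.414]
contact_force: [0.2, -0.5, 0.0]
opening: 0.046
grip_force: 0.0
```

send_rows(
  plan=[
    [[-0.8,0.04,0.03],[0,0,-0.013]],
    [[-0.8,0.02,0.03],[0,0,-0.013]],
    [[-0.8,0,0.04],[0,0,-0.013]],
    [[-0.8,-0.01,0.03],[0,0,-0.013]],
    [[-0.8,-0.03,0.03],[0,0,-0.013]],
    [[-0.8,-0.04,0.03],[0,0,-0.013]],
    [[-0.8,-0.07,0.04],[0,0,-0.013]],
    [[-0.8,-0.07,0.03],[0,0,-0.013]],
    [[-0.8,-0.1,0.03],[0,0,-0.013]],
    [[-0.8,-0.11,0.04],[0,0,-0.013]],
  ],
  gripper=-0.1,
)

```text
time: 22.8
tool_pos: [0.5261, -0.0621, 0.2004]
tool_rot: [3.141, -0.0, 1.617]
contact_force: [-0.2, -0.3, -0.2]
opening: 0.0413
grip_force: 0.0
```

send_rows(
  plan=[
    [[0,0,0],[0,0,0]],
    [[0,0,0],[0,0,0]],
    [[0,0,0],[0,0,0]],
    [[0,0,0],[0,0,0]],
    [[0,0,0],[0,0,0]],
    [[0,0,0],[0,0,0]],
    [[0,0,0],[0,0,0]],
    [[0,0,0],[0,0,0]],
    [[0,0,0],[0,0,0]],
    [[0,0,0],[0,0,0]],
  ],
)

```text
time: 24.05
tool_pos: [0.5262, -0.0614, 0.1999]
tool_rot: [3.142, -0.0, 1.617]
contact_force: [-0.5, -0.5, -0.2]
opening: 0.0415
grip_force: 0.0
```

```bash
python3 - <<'E'
from h import *
im,d=read_camera("top");cv2.imwrite("pics/t4.png",cv2.resize(im[150:350,240:480],(720,600)))
P=cloud("top",d);Z=P[...,2];m=np.zeros(d.shape,bool);m[225:285,265:340]=1
q=P[m&(Z>.012)&(Z<.06)];print(cv2.minAreaRect(np.float32(q[:,:2])*1000))
H=cv2.cvtColor(im,cv2.COLOR_BGR2HSV);b=m&(H[...,0]>95)&(H[...,0]<125)&(H[...,1]>120)&(Z>.11);print(b.sum(),np.median(P[b],0))
E
```

```text
((553.0680541992188, 176.89141845703125), (111.541259765625, 64.157470703125), 78.76809692382812)
148 [0.55265927 0.17778601 0.12717387]
```

View pics/t4.png

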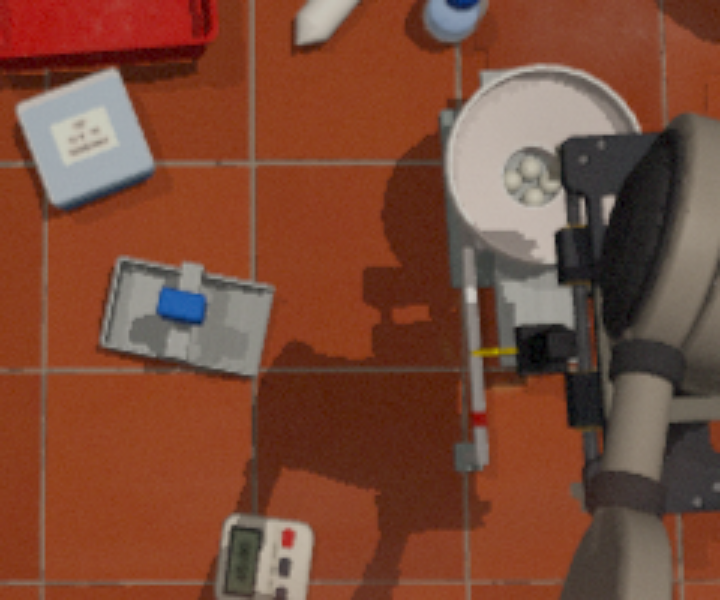

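The empty scoop stands upright at (183,305), and the fingers straddle the handle line. Descend and grip.

send_rows(
  plan=[
    [[0,0,0.5],[0,0,0]],
    [[0,0,0.5],[0,0,0]],
    [[0,0,0.5],[0,0,0]],
    [[0,0,0.5],[0,0,0]],
    [[0,0,0.5],[0,0,0]],
    [[0,0,0.5],[0,0,0]],
    [[0,0,0.5],[0,0,0]],
    [[0,0,0.5],[0,0,0]],
    [[0,0,0.4],[0,0,0]],
    [[0,0,0],[0,0,0]],
  ],
)

```text
time: 25.35
tool_pos: [0.5257, -0.0613, 0.0891]
tool_rot: [-3.14, -0.001, 1.617]
contact_force: [0.2, 0.3, -0.3]
opening: 0.0412
grip_force: 0.0
```

send_rows(
  plan=[
    [[0,0,0],[0,0,0]],
    [[0,0,0],[0,0,0]],
    [[0,0,0],[0,0,0]],
    [[0,0,0],[0,0,0]],
    [[0,0,0],[0,0,0]],
    [[0,0,0],[0,0,0]],
    [[0,0,0],[0,0,0]],
    [[0,0,0],[0,0,0]],
    [[0,0,0],[0,0,0]],
    [[0,0,0],[0,0,0]],
  ],
  gripper=-1,
  force=40,
)

```text
time: 26.6
tool_pos: [0.5266, -0.0615, 0.0903]
tool_rot: [3.14, 0.0, 1.617]
contact_force: [5.2, 0.8, 5.5]
opening: 0.0197
grip_force: 40.0
```

send_rows(
  plan=[
    [[0,-0.22,0],[0,0,0]],
    [[0,-0.22,0],[0,0,0]],
    [[0,-0.22,0],[0,0,0]],
    [[0,-0.22,0],[0,0,0]],
    [[0,-0.22,0],[0,0,0]],
    [[0,-0.22,0],[0,0,0]],
    [[0,-0.22,0],[0,0,0]],
    [[0,-0.22,0],[0,0,0]],
    [[0,0,0],[0,0,0]],
    [[0,0,0],[0,0,0]],
  ],
)

```text
time: 27.85
tool_pos: [0.4844, -0.0636, 0.0903]
tool_rot: [3.137, 0.001, 1.616]
contact_force: [10.7, 1.2, 1.1]
opening: 0.0191
grip_force: 40.0
```

```bash
python3 - <<'E'
from h import *
o=robot.observe();print(o["tool_pos"],o["contact_force"])
im,d=read_camera("top");a=cv2.resize(im[170:320,360:460],(400,600));P=cloud("top",d);np.save("e.npy",P)
H=cv2.cvtColor(im,cv2.COLOR_BGR2HSV);v,u=np.indices(d.shape);Z=P[...,2]
roi=(u>385)&(u<425)&(v>255)&(v<310)&(Z>.055)&(Z<.085)
for n,m in(("red",roi&((H[...,0]<6)|(H[...,0]>174))&(H[...,1]>150)),("yel",roi&(H[...,0]>20)&(H[...,0]<35)&(H[...,1]>150))): print(n,m.sum(),P[m].mean(0) if m.any() else 0)
im,d=read_camera("scene");b=cv2.resize(im[240:360,300:400],(400,600),interpolation=2)
cv2.imwrite("pics/t5.png",np.hstack([a,b]))
E
```

```text
[ 0.48438008 -0.06359982  0.09034505] [10.74654369  1.22220003  1.08859883]
red 8 [ 0.47915545 -0.01770385  0.06653522]
yel 30 [ 0.48248787 -0.03291788  0.07246298]
```

View pics/t5.png

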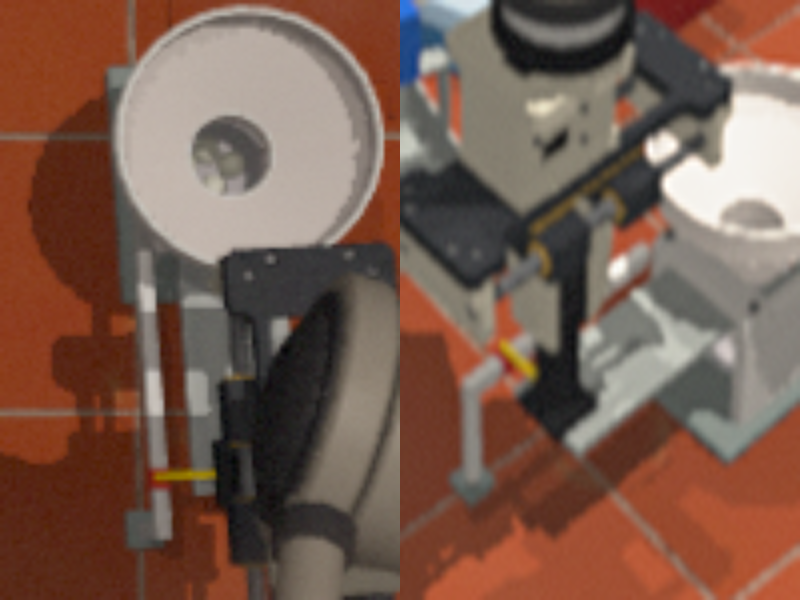

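The pointer at left (180,477) is about 1.5 mm short of the red mark's centre. The neck is dark, with the balls lower in the jar. Nudge and check the ball heights.

send_rows(
  plan=[
    [[0,-0.06,0],[0,0,0]],
    [[0,0,0],[0,0,0]],
    [[0,0,0],[0,0,0]],
    [[0,0,0],[0,0,0]],
    [[0,0,0],[0,0,0]],
    [[0,0,0],[0,0,0]],
    [[0,0,0],[0,0,0]],
    [[0,0,0],[0,0,0]],
    [[0,0,0],[0,0,0]],
    [[0,0,0],[0,0,0]],
  ],
)

```text
time: 29.2
tool_pos: [0.483, -0.0637, 0.0903]
tool_rot: [3.137, 0.001, 1.616]
contact_force: [11.9, 2.1, 0.6]
opening: 0.02
grip_force: 40.0
```

```bash
python3 - <<'E'
from h import *
im,d=read_camera("top");P=cloud("top",d);Z=P[...,2]
H=cv2.cvtColor(im,cv2.COLOR_BGR2HSV);v,u=np.indices(d.shape)
yel=(u>385)&(u<425)&(v>255)&(v<310)&(Z>.055)&(Z<.085)&(H[...,0]>20)&(H[...,0]<35)&(H[...,1]>150);print("yel",P[yel].mean(0))
r=np.hypot(P[...,0]-.6415,P[...,1]+.0553);m=(u>400)&(u<440)&(v>190)&(v<225)&(r<.03)
z=np.sort(Z[m&(Z<.085)]);print("neck z",z.size,np.round(np.percentile(z,[0,10,25,50,75,90,100]),3))
cv2.imwrite("pics/t6.png",cv2.resize(im[185:230,395:445],None,fx=10,fy=10,interpolation=2))
o=robot.observe();print(o["tool_pos"],o["contact_force"],o["grip_force"])
E
```

```text
yel [ 0.48118239 -0.03062131  0.07211526]
neck z 412 [0.006 0.013 0.021 0.035 0.08  0.084 0.085]
[ 0.48300001 -0.06369335  0.09034103] [12.34323061  2.22295042  0.77914955] 40.01490890979767
```

View pics/t6.png

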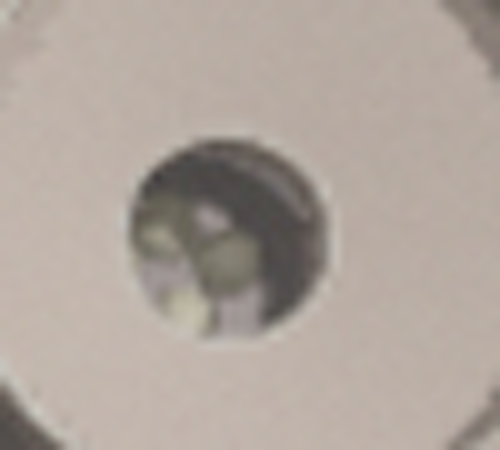

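The jar shows the balls at the bottom through the neck, with nothing left on the slide. The spring force of about 12 N and the pointer position both match the mark.

```bash
python3 -c "
from cell import robot
print(robot.hand_in())"
```

```text
the job is handed in; nothing more can be done
None
```

I handed the job in: the balls were tipped into the funnel and dropped through to the jar, the scoop stands upright where it started, and the gripper is holding the slide at the red mark; the hand-in gave no verdict, and I could make out only three of the four balls in the jar, with none left in the neck.

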